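Empty the tipping skip of used bottles

ROBOT

A 6-joint arm with a two-finger parallel gripper is mounted at the origin on a cart in front of the work surface, level with it; the furniture and walls round the work are solid. World frame = base frame: x ahead of the robot, y to its left, z up, the work surface at z = 0. Lengths are in m, angles in rad, forces in N, time in s.
With the tool pointing down it reaches from about 0.35 to 0.925 m from the base axis. Payload 6.4 kg.
Tool frame: the origin (TCP) lies midway between the tips of the shut fingers; the grasp point (between the pads) lies 19 mm behind it; z points along the fingers, y is the direction in which the jaws open and shut (so a half turn about z gives the same grasp; the last joint's range is limited). The gripper opens to 94 mm and grips with 3 to 60 N. Pads are 16 mm wide; open, the fingers measure 119 mm over their backs; the gripper's body (75 mm by 177 mm) begins 78 mm behind the grasp point.
Start: joints at [-1.482, 0.245, 1.558, -0, 1.339, -0.174], TCP at [0.169, -0.628, 0.205] pointing down, gripper open.
Joint ranges: [-3.13, 3.13], [-1.02, 2.26], [0.13, 2.54], [-0.95, 4.09], [0.21, 2.88], [-2.74, 2.74]. Speed limits (rad/s): [2.57, 2.57, 3.14, 3.14, 3.14, 3.14].

INTERFACE

Orientations are given as a unit quaternion [x, y, z, w].
In Python, from station import move_to, servo_line, move_j, move_gripper, sleep, solve_ik, get_state, capture, PlanningError, close_job gives the robot as it stands. Calls block until the motion is done:
- move_to(position, orientation): joint-space move of the TCP to a pose.
- servo_line(position, feed=0.15, rotation=None, threshold=None): straight line of the TCP; rotation=None keeps the orientation; feed is the mean speed in m/s. With threshold (N) it stops when the force on the tool has changed by that much, and returns True; else False.
- move_j(angles): joint-space move.
- move_gripper(opening, effort=None): finger opening in m; effort is the grip in N (None keeps the last); returns when the fingers have stopped.
- sleep(seconds).
- solve_ik(position, orientation): joint angles nearest the present ones, or None.
- get_state(): the state.
- capture(name): name is "side" or "top" or "wrist"; returns a dict with "pixels" (400x640x3 uint8, red, green, blue), "depth" (400x640 float32, m along the optical axis (not along the pixel's ray), 0 where there is no reading), "mtx" (3x3 intrinsics, pixels), "extrinsics" (4x4, takes a point from camera to world coordinates). Camera axes: x right, y down, z forward; pixel columns grow to the right and rows downward; lengths in m; the calibration is good to about 2 mm. A picture is of the moment at which its call begins.
A pose or a line that the arm cannot do raises PlanningError and nothing moves.
- close_job(): hands the job in, once; it reports no verdict.
The state is a dict: "clock": time; "qpos": joint angles; "qd": joint speeds; "joint_efforts": joint torques, N m; "eef_pos": TCP position; "ee_rot": TCP orientation; "contact_force": force on the tool from outside, world axes, zero at the start; "torque": the same for the moment, N m; "opening": finger opening in m.
Only numpy, scipy, OpenCV 4.12 (cv2) and the standard library are available. Lean on these libraries where they do the work, as an engineer would, in place of code of your own. Each camera call takes 0.05 s, during which the arm holds its last target. There are 200 camera calls.

TASK

Lift the red locking bar straight up out of its two brackets and lay it flat on the blue mat. Then lift the skip's handle so that both used sample bottles roll out over the wheel into the blue bin, and lower the skip gently back down onto its rests without letting it drop. Leave the beaker, dropper bottle, square bottle and flask standing round the work as they are.

Things in the scene. Friction and masses are not known exactly. Their poses are not given: they have to be found in the camera images.
- dock: Fixed grey dock under the green skip, base plate 270 x 200 x 10 mm (x -210 to +60). Origin on the worktop below the wheel axle; x axis forward, the way the skip tips (to the bin), z up. Two steel open-topped U brackets at x = -175, y = +-86 mm, 14 mm wide along y: slot floor 118 mm above the worktop, slot 23 mm wide, cheek tops 148 mm.
- axle (a point): Centre of the wheel axle, 85 mm above the worktop; the skip's hinge line runs through it along dock y. Skip: 128 mm wide, open front lip sloping up 30 degrees, 60 mm ahead of the axle; rear wall at dock x = -115 mm, its top 162 mm above the worktop; two 14 mm shafts at y = +-50 mm, 107 mm above the worktop, run back to a cross tube at dock x = -250 mm.
- skip (a joint): Tilt of the green skip about the axle: 0 = down on its rests; grows as the handle is lifted and the front goes down; stop at 0.95 rad. Skip 0.6 kg, 3 to 4 N to lift at the handle; hardly any friction: it falls back if let go. The bottles roll out at about 0.5 to 0.6 rad and are surely out at 0.9.
- grip (a point): Grip point of the handle, a flat black paddle 14 mm thick, 60 mm wide along dock y, leaning back (away from the bin) 35 degrees from vertical while the skip is down: then 276 mm behind the axle, 59 mm above it. In mid-thickness and mid-width, 45 mm along the paddle from the cross tube, 25 mm from its top edge. Turns with the skip: upright at 0.61 rad tilt, at 0.95 leaning 19 degrees to the bin.
- bar_mid (a point): Middle of the red locking bar (square, 18 x 18 mm, 220 mm long along its own y axis, 0.18 kg, grey sleeve in the middle). At the start it lies in both U brackets across the shafts, centre 127 mm above the worktop, nothing below its middle; 50 mm free to the skip's rear wall. Gripped by its upper half, it can be set down flat with the fingertips clear of the mat.
- mat: Flat fixed mat, blue with dark edge, 130 (its x) x 260 (its y, long way) x 5 mm, on the worktop; origin at the centre of its underside.
- bottle_a_mid (a point): Middle of a white screw-cap sample bottle, 47 mm diameter, 100 mm long (its own z axis), 0.075 kg, lying crosswise in the skip.
- bottle_b_mid (a point): Middle of the other such bottle, lying in front of the first.
- bin: Fixed blue open bin, 190 x 190 mm; origin at the centre of its underside, axes about parallel to the dock's, x pointing away from the skip. Wall towards the skip 60 mm high, the far and side walls up to 100 mm, 4 mm thick.
- beaker_blue: Bystander: small glass beaker with blue content, about 50 mm wide, 56 mm tall; origin at the centre of its underside.
- dropper_b: Bystander: small amber dropper bottle with red bulb, 33 mm wide, 100 mm tall; origin at the centre of its underside.
- bottle_sq_a: Bystander: white square screw-cap bottle, 69 mm wide, 116 mm tall; origin at the centre of its underside.
- flask_b: Bystander: conical glass flask, 65 mm wide, 108 mm tall; origin at the centre of its underside.
- bar: The same bar; origin in the middle of its underside.

How it is judged:
By the outcome, as a careful person would: the job done as asked, in the order asked, and still so for the second after the job is handed in, with the robot touching nothing.
It also fails if it takes over 56 s, if anything falls off the work surface, if the arm or the gripper's body presses on something with over 40 N, if the wrist force passes 120 N, or if a joint passes its speed limit or range.

## Working session

There is one attempt and no reset: what is moved stays moved. The work goes in short steps, each a Python script; the robot and the scene stay as the last script left them, time stands still between calls to the robot, and variables do not carry over. Pictures are saved under pics/ and viewed, about 8 in all and at most 12, crops included, and the job is handed in when it is done.

```bash
ls; mkdir -p pics; cat > h.py <<'E'
import numpy as np, cv2
from station import *
from scipy.spatial.transform import Rotation as R
def pts(c):
    d=c["depth"];K=c["mtx"];v,u=np.mgrid[:400,:640]
    P=np.stack([(u-K[0,2])*d/K[0,0],(v-K[1,2])*d/K[1,1],d],-1)
    T=np.array(c["extrinsics"]);return P@T[:3,:3].T+T[:3,3]
def save(c,n): cv2.imwrite(f"pics/{n}.png",c["pixels"][...,::-1])
E
python3 - <<'E'
from h import *
for n in("top","side"):
    c=capture(n);save(c,n+"0");np.savez(n+"0.npz",P=pts(c),I=c["pixels"],K=c["mtx"],T=c["extrinsics"])
print(get_state())
E
```

```text
pics
{'clock': 0.1, 'qpos': array([-1.48203353e+00,  2.45726814e-01,  1.55885461e+00,  3.36168374e-06,
        1.33870394e+00, -1.74073334e-01]), 'qd': array([ 0.00021992, -0.00290354, -0.00255141,  0.00196522, -0.0001991 ,
       -0.00063337]), 'joint_efforts': array([-2.51023839e-04, -4.16913128e+01, -3.15526307e+01,  6.86643622e-02,
        3.09784350e-02, -5.97469057e-05]), 'eef_pos': array([ 0.16885914, -0.62713798,  0.20448686]), 'ee_rot': array([ 9.91376763e-01,  1.31039678e-01,  3.77245642e-05, -8.45516615e-04]), 'contact_force': array([-0.8512468 , -1.08196391,  0.63165464]), 'torque': array([-0.01135902,  0.01220432, -0.03871761]), 'opening': 0.09407149753856131}
```

View pics/top0.png

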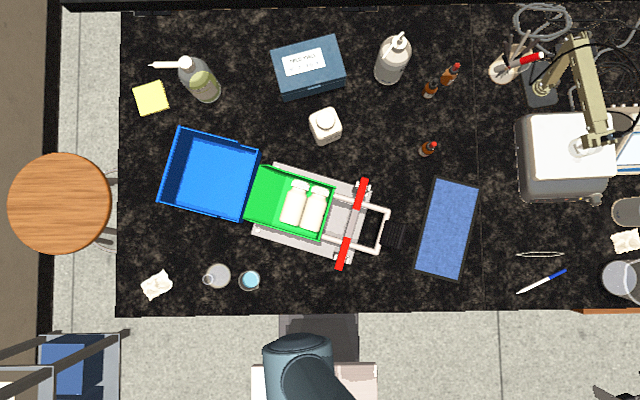

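View pics/side0.png

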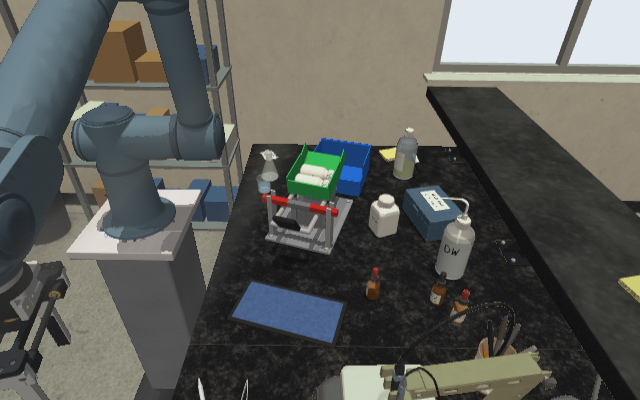

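The top view shows the bin at about (210,175), the skip at (290,205), the red bar from (363,182) to (342,267), the black paddle at (397,232) and the mat at (447,228). The beaker is at (249,281), the flask at (217,275), the dropper at (428,149) and the square bottle at (325,125). The side view agrees with this.

```bash
cat > m.py <<'E'
from h import *
t=np.load("top0.npz");P=t["P"];I=t["I"].astype(int);r,g,b=I[...,0],I[...,1],I[...,2]
v,u=np.mgrid[:400,:640]
def box(u0,u1,v0,v1): return (u>u0)&(u<u1)&(v>v0)&(v<v1)
def rect(m,n):
    p=P[m][:,:2].astype(np.float32); q=cv2.minAreaRect(p*1000);print(n,m.sum(),[np.round(x,1) for x in q],"zmed",np.round(np.median(P[m][:,2]),4),np.round(np.percentile(P[m][:,2],[5,95]),3))
red=(r>150)&(g<60)&(b<60)&box(330,375,170,280)
rect(red,"red")
for s in((170,215),(235,280)):
    m=red&(v>s[0])&(v<s[1]);print(P[m].mean(0).round(4))
mat=(b>r+30)&(b>80)&box(405,490,170,290)&(abs(P[...,2])<.02);rect(mat,"mat")
rect((b>r+50)&box(150,265,120,225),"bin")
rect((g>r+60)&(g>b+60)&box(230,345,150,260),"skip")
rect((P[...,2]>.115)&(r<70)&(g<70)&box(382,410,215,250),"paddle")
for n,(x,y) in dict(beaker=(249,281),flask=(217,275),drop=(428,149),sq=(325,125),drop2=(452,75)).items():
    m=(P[...,2]>.02)&box(x-22,x+22,y-22,y+22)&(P[...,2]<.3); print(n,P[m].mean(0).round(3),P[m].min(0).round(3),P[m].max(0).round(3))
K,T=t["K"],t["T"];print(T.round(3))
E
python3 m.py
```

```text
red 489 [array([518.2, -76.2]), array([ 65. , 249.6]), np.float64(71.9)] zmed 0.1356 [0.129 0.138]
[ 0.5741 -0.118   0.1452]
[ 0.4362 -0.0736  0.132 ]
mat 4158 [array([ 489.8, -351. ]), array([115.2, 243.8]), np.float64(74.1)] zmed 0.0054 [0.002 0.009]
bin 7061 [array([618.3, 164.8]), array([448.6, 212.7]), np.float64(74.7)] zmed 0.006 [0.001 0.1  ]
skip 2756 [array([568.3,  52.8]), array([211. , 157.1]), np.float64(73.1)] zmed 0.1453 [0.119 0.184]
paddle 589 [array([ 493.7, -125.9]), array([179.5,  61.5]), np.float64(76.0)] zmed 0.1493 [0.122 0.167]
beaker [0.37  0.156 0.034] [0.349 0.13  0.02 ] [0.395 0.211 0.059]
flask [0.384 0.23  0.056] [0.353 0.21  0.02 ] [0.409 0.264 0.111]
drop [ 0.69  -0.297  0.06 ] [ 0.677 -0.317  0.022] [ 0.708 -0.285  0.102]
sq [ 0.744 -0.043  0.091] [ 0.712 -0.084  0.021] [ 0.793 -0.002  0.121]
drop2 [ 0.868 -0.348  0.062] [ 0.833 -0.383  0.02 ] [ 0.898 -0.307  0.103]
[[-0.021 -0.997  0.077  0.486]
 [-1.     0.021  0.003 -0.031]
 [-0.005 -0.077 -0.997  1.081]
 [ 0.     0.     0.     1.   ]]
```

```bash
cat >> h.py <<'E'
TH=np.radians(73); O=np.array([.557,.070,0.])
def setdock(o,th):
    global O,TH; O=np.array([*o,0.]);TH=th
def D(x,y,z): # dock->world
    return O+R.from_euler('z',TH).apply([x,y,z])
def ori(lean,s=1): # tool z in dock x-z plane: lean>0 = approach towards +x (tool leaning back); jaws in that plane
    z=np.array([np.sin(lean),0,-np.cos(lean)]);y=s*np.array([np.cos(lean),0,np.sin(lean)])
    return (R.from_euler('z',TH)*R.from_matrix(np.stack([np.cross(y,z),y,z],1))).as_quat()
def hand(t,off=0.,s=1): # TCP pose for tilt t; off = distance back along paddle from grasp
    c,n=np.cos(t),np.sin(t);gx,gz=-.276,.059
    lean=np.radians(35)-t; d=.019-off
    return D(gx*c+gz*n+d*np.sin(lean),0,.085-gx*n+gz*c-d*np.cos(lean)),ori(lean,s)
E
python3 - <<'E'
from h import *
for s in(1,-1):
    print("s",s)
    for n,(p,q) in dict(bar=(D(-.175,0,.122),ori(0,s)),up=(D(-.175,0,.30),ori(0,s)),mat=(D(-.43,0,.01),ori(0,s)),pre=hand(0,.1,s),**{f"h{t}":hand(t,0,s) for t in(0,.3,.6,.95)}).items():
        k=solve_ik(p,q);print(n,p.round(3),None if k is None else np.round(k,2))
E
```

```text
s 1
bar [ 0.506 -0.097  0.122] [-0.41  0.02  1.97 -0.    1.15 -1.68]
up [ 0.506 -0.097  0.3  ] [-0.41 -0.14  1.79 -0.    1.5  -1.68]
mat [ 0.431 -0.341  0.01 ] [-0.88  0.28  1.92 -0.    0.94 -2.15]
pre [ 0.463 -0.238  0.21 ] [-0.95  0.11  1.8   0.47  1.63 -2.3 ]
h0 [ 0.479 -0.184  0.128] [-0.87  0.16  1.9   0.51  1.45 -2.3 ]
h0.3 [ 0.487 -0.16   0.205] [-0.7  -0.05  1.9   0.29  1.42 -2.04]
h0.6 [ 0.5   -0.116  0.271] [-0.45 -0.13  1.83  0.01  1.44 -1.73]
h0.95 [ 0.522 -0.044  0.326] [-0.12 -0.06  1.69 -0.33  1.57 -1.39]
s -1
bar [ 0.506 -0.097  0.122] [-0.41  0.02  1.97 -0.    1.15  1.46]
up [ 0.506 -0.097  0.3  ] [-0.41 -0.14  1.79 -0.    1.5   1.46]
mat [ 0.431 -0.341  0.01 ] [-0.88  0.28  1.92 -0.    0.94  0.99]
pre [ 0.463 -0.238  0.21 ] [-0.95  0.11  1.8   0.47  1.63  0.85]
h0 [ 0.479 -0.184  0.128] [-0.87  0.16  1.9   0.51  1.45  0.84]
h0.3 [ 0.487 -0.16   0.205] [-0.7  -0.05  1.9   0.29  1.42  1.11]
h0.6 [ 0.5   -0.116  0.271] [-0.45 -0.13  1.83  0.01  1.44  1.41]
h0.95 [ 0.522 -0.044  0.326] [-0.12 -0.06  1.69 -0.33  1.57  1.76]
```

```bash
python3 - <<'E'
from h import *
move_to(D(-.175,0,.32),ori(0,-1)); sleep(.2)
c=capture("wrist");save(c,"w1");t=capture("top");save(t,"top1");np.savez("w1.npz",P=pts(c),I=c["pixels"])
s=get_state();print(s["clock"],s["eef_pos"],s["contact_force"])
E
```

```text
2.675 [ 0.50580803 -0.09763698  0.3199113 ] [0.32930028 0.6228074  0.19816223]
```

View pics/w1.png

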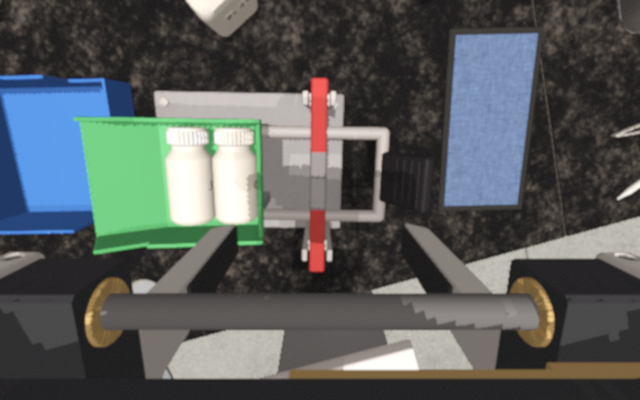

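The wrist view shows the bar from (319,80) to (317,270), with its sleeve at about (318,170). The paddle is at (407,182) and the mat at (490,118). Next I'll fit these from the wrist depth.

```bash
python3 - <<'E'
from h import *
d=np.load("w1.npz");P=d["P"];I=d["I"].astype(int);r,g,b=I[...,0],I[...,1],I[...,2];v,u=np.mgrid[:400,:640]
def B(a,c,e,f):return (u>=a)&(u<=c)&(v>=e)&(v<=f)
Rz=np.array([np.cos(TH),np.sin(TH)])
m=B(305,332,78,272)&(P[...,2]>.130)&(P[...,2]<.142)&((r>g+60)|B(309,326,150,208))
p=P[m][:,:2].astype(np.float32);q=cv2.minAreaRect(p*1000);print("bar",m.sum(),q,np.median(P[m][:,2]))
f=cv2.fitLine(p,cv2.DIST_HUBER,0,.01,.01).ravel();print(f,np.degrees(np.arctan2(f[1],f[0])))
a=p@f[:2];print("ends",a.min(),a.max(), f[2:]+f[:2]*((a.min()+a.max())/2-f[2:]@f[:2]))
m=B(440,540,28,210)&(abs(P[...,2])<.015)&(b>r+25)
q=cv2.minAreaRect(P[m][:,:2].astype(np.float32)*1000);print("mat",m.sum(),q,np.median(P[m][:,2]))
m=B(378,435,145,215)&(P[...,2]>.125)&(r<75)&(P[...,2]<.19)
L=R.from_euler('z',-TH).apply(P[m]-O);print("paddle dock",m.sum(),np.percentile(L,[1,50,99],axis=0).round(4))
m=B(75,265,110,255)&(g>r+50)&(g>b+40)&(P[...,2]>.09)
L=R.from_euler('z',-TH).apply(P[m]-O);print("skip dock",m.sum(),np.percentile(L,[1,50,99],axis=0).round(4))
E
```

```text
bar 3029 ((505.2667236328125, -96.96173095703125), (18.355506896972656, 217.4173583984375), 72.14752960205078) 0.13640752012285473
[ 0.95223683 -0.30536056  0.5128055  -0.0991992 ] -17.779856
ends 0.40203717 0.61944443 [ 0.5053181  -0.09679815]
mat 13515 ((489.7964782714844, -351.221923828125), (116.5648422241211, 244.84634399414062), 74.43508911132812) 0.0062094335906534015
paddle dock 2502 [[-0.2927 -0.0302  0.1255]
 [-0.2727 -0.0026  0.1529]
 [-0.2536  0.0279  0.1679]]
skip dock 13116 [[-0.1154 -0.0672  0.1173]
 [ 0.0193 -0.0012  0.1516]
 [ 0.0597  0.0582  0.2002]]
```

```bash
sed -i 's/^TH=.*/TH=np.radians(72.2); O=np.array([.5588,.0697,0.])/' h.py
python3 - <<'E'
from h import *
import h
move_gripper(.05,25)
p=lambda z:np.array([.5053,-.0969,z])
servo_line(p(.20),.2,rotation=ori(0,-1))
print("hit",servo_line(p(.124),.08,threshold=12),get_state()["eef_pos"])
move_gripper(0.0,30);print(get_state()["opening"],get_state()["contact_force"])
servo_line(p(.165),.06); servo_line(p(.23),.2)
print(get_state()["opening"],get_state()["contact_force"])
h.TH=np.radians(74.4); q=ori(0,-1)
m=lambda z:np.array([.4895,-.3515,z])
servo_line(m(.15),.2,rotation=q); servo_line(m(.03),.12)
print("touch",servo_line(m(.0095),.03,threshold=5),get_state()["eef_pos"],get_state()["contact_force"])
s=get_state();print(s["clock"],s["opening"]);c=capture("wrist");save(c,"w2")
E
```

```text
hit False [ 0.50578956 -0.097099    0.12462498]
0.017564540626747095 [0.34626758 0.82487704 1.65811791]
0.017402187193010583 [-1.13853202 -0.35405155 -2.64025555]
touch True [ 0.48917921 -0.35119958  0.01098489] [0.04110014 1.52805512 4.48937343]
10.5 0.017498113482581755
```

View pics/w2.png

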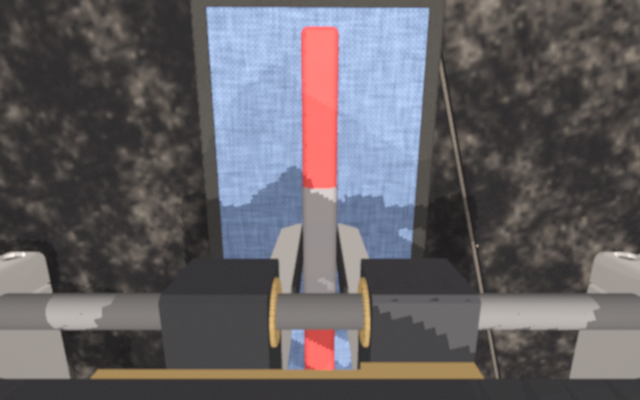

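The bar lies flat and centred on the mat, running from (319,30) in the picture. I'll release it, then approach and grip the paddle.

```bash
python3 - <<'E'
from h import *
move_gripper(.05); p=get_state()["eef_pos"]
servo_line([p[0],p[1],.06],.08); servo_line([p[0],p[1],.24],.25)
q=hand(0,.11,-1); servo_line(q[0],.2,rotation=q[1])
sleep(.2);c=capture("wrist");save(c,"w3")
P=pts(c);I=c["pixels"].astype(int)
L=R.from_euler('z',-TH).apply(P.reshape(-1,3)-O).reshape(P.shape)
m=(L[...,0]>-.31)&(L[...,0]<-.255)&(abs(L[...,1])<.045)&(L[...,2]>.13)&(L[...,2]<.18)&(I[...,0]<75)
print(m.sum(),np.percentile(L[m],[1,50,99],axis=0).round(4))
# red bar check
m=(I[...,0]>I[...,1]+60)&(P[...,2]<.04);print("bar",m.sum())
s=get_state();print(s["clock"],s["opening"],s["contact_force"],s["eef_pos"])
t=capture("top");P=pts(t);I=t["pixels"].astype(int);m=(I[...,0]>150)&(I[...,1]<80)&(P[...,1]<-.25)&(P[...,1]>-.45)&(P[...,0]<.64);print(m.sum(),cv2.minAreaRect(P[m][:,:2].astype(np.float32)*1000))
E
```

```text
1191 [[-0.2941 -0.0319  0.1359]
 [-0.2893 -0.0063  0.1643]
 [-0.2703  0.0248  0.1678]]
bar 4187
13.8833 0.049548088176019016 [-1.34455236  0.03172338 -0.03625026] [ 0.45902109 -0.24294615  0.21916658]
231 ((488.928466796875, -351.4212341308594), (16.60401153564453, 219.0804901123047), 73.91520690917969)
```

View pics/w3.png

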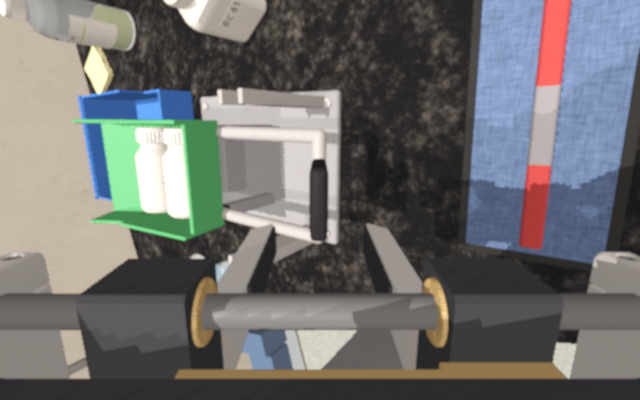

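The paddle at (318,200) stands edge-on and centred between the fingers. The bar is flat on the mat. I'll grip and tilt now.

```bash
python3 - <<'E'
from h import *
p,q=hand(0,0,-1)
print(servo_line(p,.1,rotation=q,threshold=12))
f0=get_state()["contact_force"]
move_gripper(0,40);s=get_state();print(s["opening"],f0,s["contact_force"],s["clock"])
for t in np.linspace(0,.9,9)[1:]:
    p,q=hand(t,0,-1);servo_line(p,.08,rotation=q);s=get_state()
    print(round(t,2),s["contact_force"].round(1),s["torque"].round(2),s["opening"].round(4),(s["eef_pos"]-p).round(4),s["clock"])
    if np.abs(s["contact_force"]).max()>35: print("stop");break
sleep(.7)
c=capture("top");save(c,"top2");c=capture("side");save(c,"side2")
E
python3 -c "
import cv2;a=cv2.imread('pics/top2.png')[80:330,120:500];b=cv2.imread('pics/side2.png')[120:370,200:420];cv2.imwrite('pics/c2.png',cv2.resize(cv2.hconcat([a,b]),None,fx=1.3,fy=1.3))"
```

```text
False
0.013909510477863382 [-0.44002404  0.26297302 -1.02335479] [1.23951947 4.83539891 4.34610907] 15.8333Traceback (most recent call last):
  File "<stdin>", line 8, in <module>
AttributeError: 'float' object has no attribute 'round'
[ WARN:0@0.029] global loadsave.cpp:275 findDecoder imread_('pics/top2.png'): can't open/read file: check file path/integrity
Traceback (most recent call last):
TypeError: 'NoneType' object is not subscriptable
```

A formatting bug stopped the script after the first step, so the skip is held at 0.11 rad. I'll carry on from there.

```bash
python3 - <<'E'
from h import *
s=get_state();print(s["contact_force"].round(1),s["opening"],s["clock"])
for t in np.linspace(0,.9,9)[2:]:
    p,q=hand(t,0,-1);servo_line(p,.08,rotation=q);s=get_state()
    print(round(t,2),s["contact_force"].round(1),s["torque"].round(2),round(float(s["opening"]),4),(s["eef_pos"]-p).round(4),s["clock"])
    if np.abs(s["contact_force"]).max()>35: print("stop");break
sleep(.7)
c=capture("top");save(c,"top2");c=capture("side");save(c,"side2")
E
python3 -c "
import cv2;a=cv2.imread('pics/top2.png')[80:330,120:500];b=cv2.imread('pics/side2.png')[120:370,200:420];cv2.imwrite('pics/c2.png',cv2.resize(cv2.hconcat([a,b]),None,fx=1.3,fy=1.3))"
```

```text
[ 3.9  1.8 -2.1] 0.014176160002031403 16.3583
0.22 [ 4.3  3.3 -2. ] [ 1.04 -0.65 -0.2 ] 0.0139 [ 0.0003  0.0006 -0.    ] 16.8833
0.34 [ 4.6  3.8 -2.3] [ 1.26 -0.64 -0.15] 0.0138 [ 0.0002  0.0004 -0.0002] 17.4083
0.45 [ 4.6  3.6 -1.9] [ 1.52 -0.72 -0.1 ] 0.0139 [ 0.0003  0.0004 -0.0001] 17.9333
0.56 [ 3.2  3.7 -1.4] [ 1.69 -0.73 -0.05] 0.0138 [ 0.0003  0.0003 -0.    ] 18.4583
0.68 [ 5.   3.3 -1.2] [ 1.83 -0.79 -0.03] 0.0139 [ 0.0004  0.0002 -0.    ] 18.9833
0.79 [ 3.5  3.5 -1.5] [ 1.88 -0.89 -0.01] 0.0134 [0.0005 0.0001 0.0001] 19.5083
0.9 [ 5.1  3.  -2.3] [ 1.94 -0.93  0.01] 0.014 [0.0005 0.     0.0001] 20.0333
```

View pics/c2.png

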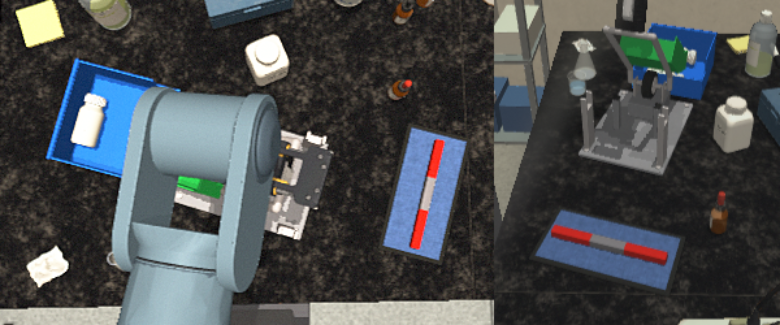

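One bottle is in the bin at (90,120) in the crop. The other shows only as white at about (690,57) beside the skip's lip, and the arm hides the rest. I'll look closer.

```bash
python3 - <<'E'
from h import *
sleep(.3);w=capture("wrist");save(w,"w4");c=capture("side");save(c,"side3")
a=cv2.imread("pics/w4.png");b=cv2.imread("pics/side3.png")[120:220,280:400]
cv2.imwrite("pics/c3.png",cv2.hconcat([cv2.resize(a,(400,250)),cv2.resize(b,(300,250))]))
Pw=pts(c);I=c["pixels"].astype(int)
L=R.from_euler('z',-TH).apply(Pw.reshape(-1,3)-O).reshape(Pw.shape)
m=(I.min(-1)>150)&(L[...,0]>-.02)&(L[...,0]<.35)&(abs(L[...,1])<.12)&(L[...,2]>0);print(m.sum(),np.percentile(L[m],[0,10,50,90,100],axis=0).round(3))
E
```

```text
80 [[ 0.04  -0.095  0.01 ]
 [ 0.053 -0.054  0.013]
 [ 0.127 -0.04   0.046]
 [ 0.257  0.025  0.05 ]
 [ 0.281  0.089  0.054]]
```

View pics/c3.png

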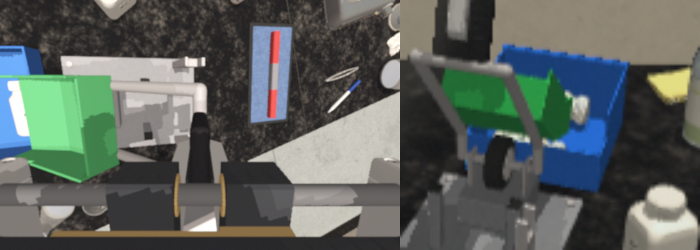

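The skip is empty. The second bottle lies in the bin just beyond the lip, with its top at z≈0.05. I'll lower the skip slowly to the pose it was gripped at.

```bash
python3 - <<'E'
from h import *
for t in [.78,.66,.54,.42,.3,.2,.1,.04,0]:
    p,q=hand(t,0,-1);servo_line(p,.07 if t>.05 else .025,rotation=q);s=get_state()
    if abs(s["contact_force"]).max()>30: print("stop",t);break
sleep(.3);s=get_state();print(t,s["contact_force"].round(1),s["opening"],s["clock"])
c=capture("wrist");P=pts(c);I=c["pixels"].astype(int)
L=R.from_euler('z',-TH).apply(P.reshape(-1,3)-O).reshape(P.shape)
m=(I[...,1]>I[...,0]+50)&(I[...,1]>I[...,2]+40)&(L[...,2]>.05);print(m.sum(),np.percentile(L[m],[1,50,99],axis=0).round(4))
E
```

```text
0 [8.1 9.9 0.7] 0.013859105103964214 27.0167
22173 [[-0.1165 -0.065   0.1151]
 [-0.0308  0.0037  0.1452]
 [ 0.0585  0.0595  0.1868]]
```

```bash
python3 - <<'E'
from h import *
p,q=hand(-.012,0,-1)
print(servo_line(p,.01,rotation=q,threshold=5),get_state()["contact_force"].round(1),(get_state()["eef_pos"]-hand(0,0,-1)[0]).round(4))
move_gripper(.016,5);print(get_state()["contact_force"].round(1)); move_gripper(.05)
print(get_state()["contact_force"].round(1))
p,q=hand(0,.12,-1);servo_line(p,.1,rotation=q)
move_to([.33,-.42,.35],ori(0,-1)); sleep(.4)
c=capture("top");save(c,"top4");s=capture("side");save(s,"side4")
P=pts(c);I=c["pixels"].astype(int)
L=R.from_euler('z',-TH).apply(P.reshape(-1,3)-O).reshape(P.shape)
m=(I[...,1]>I[...,0]+50)&(I[...,1]>I[...,2]+40)&(L[...,2]>.05);print(m.sum(),np.percentile(L[m],[1,50,99],axis=0).round(4))
t0=np.load("top0.npz");P0=t0["P"];I0=t0["I"].astype(int);L0=R.from_euler('z',-TH).apply(P0.reshape(-1,3)-O).reshape(P.shape)
m=(I0[...,1]>I0[...,0]+50)&(I0[...,1]>I0[...,2]+40)&(L0[...,2]>.05);print("orig",m.sum(),np.percentile(L0[m],[1,50,99],axis=0).round(4))
v,u=np.mgrid[:400,:640]
for n,(x,y) in dict(beaker=(249,281),flask=(217,275),drop=(428,149),sq=(325,125)).items():
    b=(abs(u-x)<22)&(abs(v-y)<22); print(n,np.abs(I-I0)[b].mean().round(1))
a=cv2.imread('pics/top4.png')[80:330,120:500];b=cv2.imread('pics/side4.png')[120:370,200:420];cv2.imwrite('pics/c4.png',cv2.resize(cv2.hconcat([a,b]),None,fx=1.3,fy=1.3))
print(get_state()["clock"])
E
```

```text
True [-1.6  1.8  5.1] [0.0003 0.0008 0.0007]
[ 0.4 -0.   0.6]
[-0.5 -0.6 -0.3]
4664 [[-0.1151 -0.0658  0.114 ]
 [-0.0246 -0.0042  0.1297]
 [ 0.0592  0.0595  0.1973]]
orig 2871 [[-0.1154 -0.0662  0.1158]
 [ 0.0098 -0.0017  0.1462]
 [ 0.0597  0.06    0.1997]]
beaker 4.3
flask 5.3
drop 5.3
sq 2.8
31.05
```

View pics/c4.png

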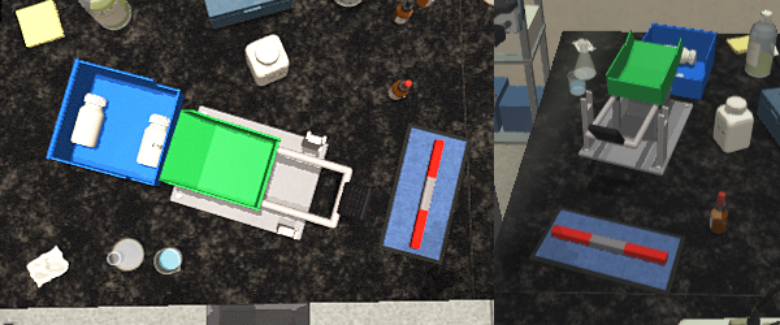

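Both bottles are in the bin, at (90,120) and (155,140). The skip is down and empty, the bar lies on the mat and the bystanders stand where they were, so I'm handing in.

```bash
python3 -c "
from station import *
print(close_job())"
```

```text
the job is handed in; nothing more can be done
None
```

The job is done and handed in at about 31 s of the 56 s allowed; no verdict was reported.

- **Bar:** I lifted it straight up out of its brackets and laid it flat on the blue mat. The check after release put it within about 1 mm of the mat's centre.
- **Bottles:** I gripped the handle paddle and tilted the skip to 0.9 rad. The final picture shows both bottles lying in the blue bin and the skip empty.
- **Skip:** I lowered it while still holding it, until the rests pushed back with about 5 N, and only then let go. Its rear wall and lip then measured within 1 mm of their starting positions along the dock. Its height read about 2 mm lower than at the start, which is about the calibration error.
- **Bystanders:** The beaker, flask, dropper bottle and square bottle look unchanged in the top camera.
- **Forces and contact:** The tool force stayed around 10 N or less wherever I read it, and the robot was clear of everything at the end.

One script stopped on a formatting error with the skip held at about 0.11 rad, and I continued from there without harm. No check failed.

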